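Bolt the potter's damp box shut

ROBOT

A 7-joint arm with a two-finger parallel gripper is mounted at the origin on the work surface. World frame = base frame: x ahead of the robot, y to its left, z up, the work surface at z = 0. Lengths are in m, angles in rad, forces in N, time in s.
With the tool pointing down it reaches from about 0.425 to 0.875 m from the base axis. Payload 4.7 kg.
Tool frame: the origin (TCP) lies at the very end of the fingers, on their centre line; the grasp point (between the pads) lies 19 mm behind it; z points along the fingers, y is the line along which they close (so a half turn about z gives the same grasp; the last joint's range is limited). The gripper opens to 87 mm and grips with 3 to 60 N. Pads are 19 mm wide; open, the fingers measure 117 mm over their backs; the gripper's body (75 mm by 190 mm) begins 51 mm behind the grasp point.
Start: joints at [-1.202, 0.321, -0.07, 1.45, 0.023, 1.371, -0.057], TCP at [0.226, 0.61, 0.223] pointing down, gripper open.
Joint ranges: [-2.86, 2.86], [-0.3, 2.09], [-1.38, 1.24], [0.06, 2.45], [-1.56, 4.7], [0.09, 2.05], [-2.69, 2.69]. Speed limits (rad/s): [2.57, 2.57, 3.14, 3.14, 3.14, 3.14, 3.14].

INTERFACE

Orientations are given as a rotation vector (axis times angle).
In Python, from bench import ctrl, get_image, job gives the robot as it stands.
- The arm moves only by the shell command python3 -m crank 'ROWS' [FORCE]. ROWS is JSON, a list that holds one entry, the list of rows, each a list of 5 numbers: the shift along the tool's x, y, z in mm, then the turn about the tool's z in rad, then the closure, from -1 (fully open) to 1 (shut), so that 0 is half open. A call has 1 to 10 rows; each row shifts and turns the commanded pose from where the row before left it, along the tool's axes as they then stand; what a row does not reach is not made up. A row lasts 1/12 s, in which the tool goes at most 41.7 mm and 7.16 degrees, less where a joint would pass 70% of its speed; a pose out of reach is approached as far as the arm can. A call with a gripper value outside its range is refused whole. The fingers move at their own pace and stop on an object; FORCE is the grip in N (left out, the last holds). Time passes only in rows, so rows that do not move let the fingers close. It gives the time, the measured TCP pose, the force, the opening and the grip force at its end, in the units of the state.
- ctrl.get_state(): the state, without advancing time (a new reading comes with each control period).
- get_image(name): name is "side" or "top" or "wrist"; returns a dict with "pixels" (384x512x3 uint8, red, green, blue), "fx", "fy", "cx", "cy" (pixels), "T" (4x4, takes a point from camera to world coordinates); the wrist camera has in their place "T_tool_cam" (4x4, takes a point from camera to tool coordinates, whose origin is the TCP and whose axes are the flange's). Camera axes: x right, y down, z forward; pixel columns grow to the right and rows downward; lengths in m; the calibration is good to about 2 mm. A picture is of the moment at which its call begins: read the wrist's pose just before it. There is no depth.
- job.close_job(): hands the job in; it is judged then, once.
The state is a dict: "time": time; "joint_positions": joint angles; "qd": joint speeds; "joint_torque": joint torques, N m; "position": TCP position; "tool_rot": TCP orientation; "ft_force": force on the tool from outside, world axes, zero at the start; "torque": the same for the moment, N m; "grip_width": opening from 0.0 (shut) to 1.0 (fully open); "grip_force": force on a finger pad.
Only numpy, scipy, OpenCV 4.12 (cv2) and the standard library are available. Lean on these libraries where they do the work, as an engineer would, in place of code of your own. Each camera call takes 0.05 s, during which the arm holds its last target. There are 200 camera calls.

TASK

Shoot the barrel bolt on the damp box: lift its handle out of the open notch, slide the bolt fully home through the keep so that the lid is drawn down on its seal, and drop the handle down into the locking notch. Feel for the end of the slot and do not force the handle against the barrel or collar; leave the mug, the colour jar and the brush pot where they stand.

Things in the scene. Friction and masses are not known exactly. Their poses are not given: they have to be found in the camera images.
- damp_box: potter's damp box, fixed to the table: plywood, 280 x 460 x 130 mm (x, y, z), origin at the centre of its underside, x away from the robot at yaw 0, z up. The right part of its top (y -230 to -24 mm) is a fixed deck at height 130 mm that carries the bolt and the colour jar; the rest is a teal lid hinged along the far (+x) edge on a black rubber seal.
- barrel: slotted steel barrel, a tube 24 mm across, 118 mm long, with a brass collar 30 mm across clamped over it, on the deck near its front edge. Origin on the bolt's axis at the middle of the open notch: (-95, -130, 156) mm in the box's frame, 26 mm above the deck. y = the way the bolt shoots (the box's y), z up, -x = the side where the handle lies down.
- open_notch (a point): same point as the barrel's origin. A slot runs along the barrel's top; two notches 11 mm wide lead from it down the -x side. The locking notch is in the collar, which is set by hand on each box: 42 to 70 mm along +y from the open notch. The slot ends flush with that notch's far wall, so with the stem against the slot's end the handle can be lowered straight into it.
- knob (a point): centre of the handle's black ball knob, 19 mm across, 42 mm from the bolt's axis on a round stem 8 mm thick (1.5 mm play either side in a notch). With the handle down it is level with the axis, on the -x side.
- bolt (a joint): travel of the steel rod (12 mm thick, nose tapered) along the barrel's +y, m: 0 at the middle of the open notch, 0.042 to 0.070 in the locking notch. Friction about 2 N. From about 0.022 to 0.036 the nose wedges the lid's keep down against the seal and the push rises to 6 to 10 N; then it stays at 4 to 7 N up to the slot's hard end.
- handle (a joint): turn of handle and knob about the bolt's axis, rad: 0 lying level in a notch, 1.57 straight up. The stem runs free in the slot from about 1.15 to 1.6. Let go, the handle swings down by its weight until it rests in a notch (0) or, between the notches, on the slot's edge (0.9 to 1.1).
- lid (a joint): opening angle of the lid, rad: 0 closed down on its seal; the seal holds it about 0.013 open (3 mm at the front) until the bolt is home in the steel keep on the lid, then under 0.003.
- mug: white mug on the table in front of the box, 84 mm across, 95 mm high, with a handle; origin at the centre of its foot. Leave alone.
- colour_jar: brick-red jar with white lid on the deck behind the bolt, 52 mm across, 60 mm high, origin at the centre of its foot. Leave alone.
- brush_pot: blue pot of orange and yellow brushes on the table to the right of the box, 80 mm across, 180 mm high, origin at the centre of its foot. Leave alone.

How it is judged:
By the outcome, as a careful person would: the job done as asked, in the order asked, and still so for the second after the job is handed in, with the robot touching nothing.
It also fails if it takes over 64 s, if anything falls off the work surface, if the arm or the gripper's body presses on something with over 40 N, if the wrist force passes 120 N, or if a joint passes its speed limit or range.

## Working session

There is one attempt and no reset: what is moved stays moved. The work goes in short steps, Python scripts to look and compute and a shell command to move; the robot and the scene stay as the last step left them, time stands still between calls to the robot, and variables do not carry over. Pictures are saved under pics/ and viewed, at most 10 in all, crops included, and the job is handed in when it is done.

```bash
mkdir -p pics; ls; python3 - <<'E'
from bench import ctrl,get_image
import cv2,numpy as np
s=ctrl.get_state();print(s)
ims=[]
for n in("top","side"):
    d=get_image(n);cv2.imwrite(f"pics/{n}0.png",d["pixels"][:,:,::-1]);print(n,d["fx"],d["cx"],d["cy"],np.round(d["T"],3).tolist())
d=get_image("wrist");print(np.round(d["T_tool_cam"],3).tolist(),d["fx"])
E
```

```text
pics
{'time': 0.0, 'joint_positions': array([-1.20189892,  0.32183995, -0.07004683,  1.45167646,  0.02259849,
        1.37077631, -0.05690693]), 'qd': array([-4.04188103e-04, -9.20172827e-04,  7.81259209e-04,  3.05871159e-04,
       -4.85560824e-04, -5.08379244e-05,  5.05153243e-04]), 'joint_torque': array([ 2.67352370e-04, -4.91300690e+01, -4.04286291e-01, -3.12524450e+01,
       -6.39817631e-02,  4.40561422e-02,  1.80157290e-04]), 'position': array([0.22568826, 0.6089769 , 0.22144947]), 'tool_rot': array([-5.54374328e-01, -3.09205626e+00,  2.98400434e-03]), 'ft_force': array([-0.31370386, -0.30237099,  0.2721207 ]), 'torque': array([0.02618407, 0.04742251, 0.04292959]), 'grip_force': 0.0, 'grip_width': 1.004772596711914}
top 370.43148642997613 260.41784248252316 187.53921850066868 [[0.006, -0.984, 0.177, 0.43], [-1.0, -0.011, -0.023, -0.014], [0.024, -0.177, -0.984, 1.099], [0.0, 0.0, 0.0, 1.0]]
side 383.9936590331496 253.66592060205224 191.90405034856352 [[-0.993, -0.089, 0.076, 0.52], [-0.117, 0.731, -0.673, 0.507], [0.004, -0.677, -0.736, 0.682], [0.0, 0.0, 0.0, 1.0]]
[[0.0, -0.968, -0.252, 0.068], [1.0, 0.0, 0.001, -0.0], [-0.001, -0.252, 0.968, -0.161], [0.0, 0.0, 0.0, 1.0]] 289.43127464647085
```

View pics/top0.png

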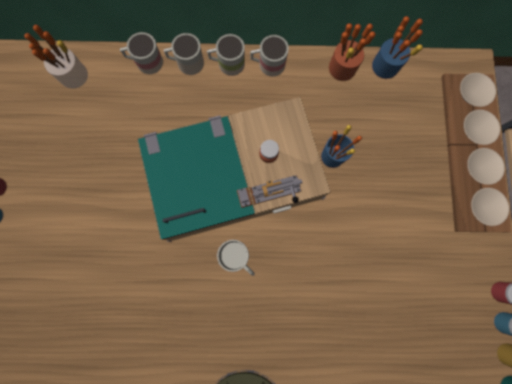

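View pics/side0.png

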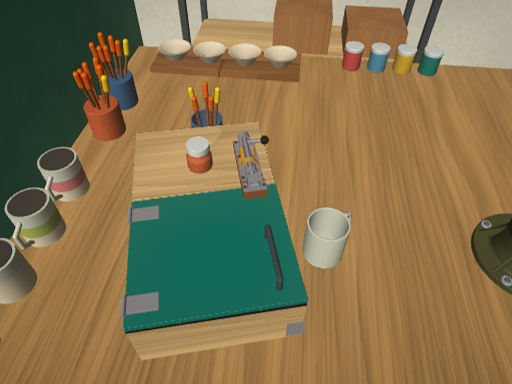

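The top view has the knob at about (295,199), the front lid corner at (163,237) and the right deck corner at (327,192). The side view has the knob at about (264,140). The box is yawed by roughly 15°. Next I'll measure these.

```bash
cat > h.py <<'E'
import cv2,numpy as np
from bench import ctrl,get_image
from scipy.spatial.transform import Rotation as R
def ray(d,u,v):
    T=d["T"];r=T[:3,:3]@np.array([(u-d["cx"])/d["fx"],(v-d["cy"])/d["fy"],1]);return T[:3,3],r/np.linalg.norm(r)
def plane(d,u,v,z):
    o,r=ray(d,u,v);return o+r*(z-o[2])/r[2]
def cross(a,b):
    (o1,r1),(o2,r2)=a,b
    t=np.linalg.lstsq(np.c_[r1,-r2],o2-o1,rcond=None)[0];p,q=o1+r1*t[0],o2+r2*t[1];return (p+q)/2,np.linalg.norm(p-q)
def blob(m,near,rad):
    k=np.zeros(m.shape,np.uint8);cv2.circle(k,near,rad,1,-1);m=(m&(k>0)).astype(np.uint8)
    n,_,st,c=cv2.connectedComponentsWithStats(m);i=1+np.argmax(st[1:,4]);return c[i],st[i]
E
python3 - <<'E'
from h import *
t,s=get_image("top"),get_image("side")
kt=blob(t["pixels"].max(2)<60,(295,199),10);ks=blob(s["pixels"].max(2)<60,(264,140),10);print(kt,ks)
k,e=cross(ray(t,*kt[0]),ray(s,*ks[0]));print("knob",k,e)
h=cv2.cvtColor(t["pixels"],cv2.COLOR_RGB2HSV)
teal=cv2.inRange(h,(75,120,40),(95,255,255));teal[:90]=0;teal=cv2.morphologyEx(teal,cv2.MORPH_OPEN,np.ones((5,5)))
c=max(cv2.findContours(teal,0,1)[0],key=cv2.contourArea);b=cv2.boxPoints(cv2.minAreaRect(c));print(b)
P=np.array([plane(t,*x,0.14)for x in b]);print(P.round(3))
for i in range(4):
    v=P[(i+1)%4]-P[i];print(np.linalg.norm(v).round(3),np.degrees(np.arctan2(v[1],v[0])).round(1))
st=ctrl.get_state();print(R.from_rotvec(st["tool_rot"]).as_matrix().round(3))
for n,d,(u,v)in(("t",t,(270,190)),("s",s,(252,160))):
    cr=d["pixels"][v-50:v+50,u-66:u+67];cv2.imwrite(f"pics/c{n}.png",cv2.resize(cr[:,:,::-1],None,fx=4 if n=="t" else 4,fy=4,interpolation=3))
a=np.vstack([cv2.imread("pics/ct.png"),cv2.imread("pics/cs.png")]);cv2.imwrite("pics/c1.png",cv2.resize(a,(399,600)))
E
```

```text
(array([295.17241379, 200.10344828]), array([293, 197,   5,   7,  29], dtype=int32)) (array([264.2244898 , 139.55102041]), array([261, 136,   8,   8,  49], dtype=int32))
knob [ 0.56879306 -0.12575677  0.15607231] 0.0016512574343239836
[[134.96925 140.55383]
 [226.77693 115.51538]
 [253.45384 213.33075]
 [161.64616 238.3692 ]]
[[ 0.727  0.299  0.14 ]
 [ 0.801  0.057  0.14 ]
 [ 0.535 -0.019  0.14 ]
 [ 0.468  0.215  0.14 ]]
0.254 -73.0
0.277 -164.2
0.243 105.8
0.272 18.1
[[-0.938  0.347 -0.   ]
 [ 0.347  0.938 -0.001]
 [-0.    -0.001 -1.   ]]
```

View pics/c1.png

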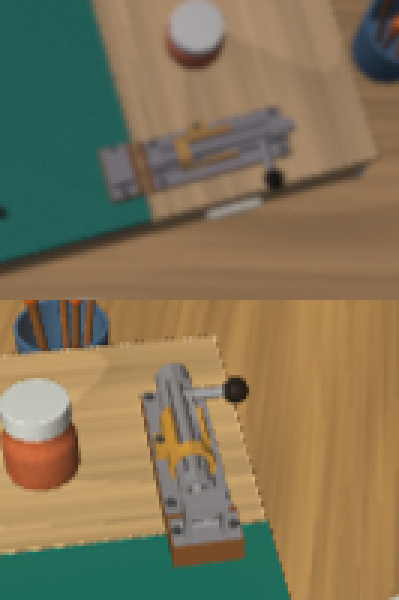

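Top crop: barrel with its collar, and the handle lying toward the robot in the right-hand (open) notch. The knob comes out at about (0.569, -0.126, 0.156) and the box yaw at about 16–17°. I'll rise and carry the gripper over.

```bash
python3 -m crank '[[[-34,-15,-9,0,-1],[-34,-15,-9,0,-1],[-34,-15,-9,0,-1],[-34,-15,-9,0,-1],[-34,-15,-9,0,-1],[-34,-15,-9,0,-1],[-34,-15,-9,0,-1],[-34,-15,-9,0,-1],[-34,-15,-9,0,-1],[-34,-15,-9,0,-1]]]' 20
python3 -m crank '[[[-19,-36,0,0,0],[-19,-36,0,0,0],[-19,-36,0,0,0],[-19,-36,0,0,0],[-19,-36,0,0,0],[-19,-36,0,0,0],[-19,-36,0,0,0],[-19,-36,0,0,0],[-19,-36,0,0,0],[-19,-36,0,0,0]]]'
python3 -m crank '[[[0,0,0,-0.107,0],[0,0,0,-0.107,0],[0,0,0,-0.107,0],[0,0,0,-0.107,0],[0,0,0,-0.107,0],[0,0,0,-0.107,0],[0,0,0,0,0],[0,0,0,0,0]]]'
python3 - <<'E'
from h import *
st=ctrl.get_state();M=R.from_rotvec(st["tool_rot"]).as_matrix();print(M.round(3),st["position"],st["grip_width"],st["time"])
print("tool shift to above knob mm",(M.T@(np.array([.569,-.126,.25])-st["position"])*1e3).round(1))
d=get_image("wrist");cv2.imwrite("pics/w1.png",d["pixels"][:,:,::-1])
E
```

```text
time: 1.08
position: [0.4935, 0.3493, 0.3132]
tool_rot: [0.554, 3.092, 0.001]
ft_force: [0.5, 0.4, 0.8]
grip_width: 1.003
grip_force: 0.0
time: 1.92
position: [0.5454, -0.0548, 0.3128]
tool_rot: [0.554, 3.092, 0.001]
ft_force: [1.5, 0.2, -0.2]
grip_width: 0.507
grip_force: 0.0
time: 2.58
position: [0.5456, -0.0528, 0.3125]
tool_rot: [-0.445, 3.11, 0.0]
ft_force: [-0.3, -0.2, 0.5]
grip_width: 0.501
grip_force: 0.0
[[-0.96 -0.28  0.  ]
 [-0.28  0.96  0.  ]
 [-0.    0.   -1.  ]] [ 0.54559694 -0.05281355  0.31254884] 0.5008368166347845 2.5833
tool shift to above knob mm [ -1.9 -76.8  62.5]
```

View pics/w1.png

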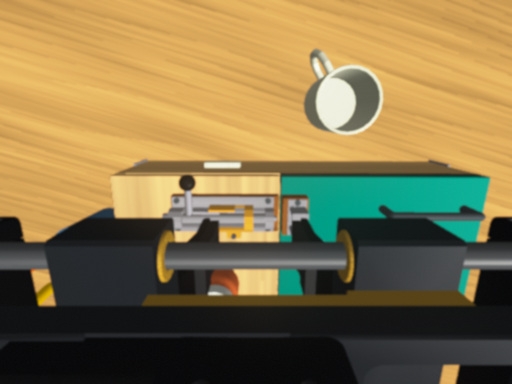

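In the wrist view the box's front edge is level (rows 175 to 177), so the tool yaw matches the box. The knob is at (187,183). I'll refine its position from this view.

```bash
cat >> h.py <<'E'
def wrist():
    s=ctrl.get_state();d=get_image("wrist");T=np.eye(4);T[:3,:3]=R.from_rotvec(s["tool_rot"]).as_matrix();T[:3,3]=s["position"];d["T"]=T@d["T_tool_cam"];return s,d,T
E
python3 - <<'E'
from h import *
s,d,T=wrist()
c=blob(d["pixels"].max(2)<60,(187,183),12);print(c)
p=plane(d,*c[0],.156);print(p,(T[:3,:3].T@(p-s["position"])*1e3).round(1))
a,b=plane(d,118,175,.13),plane(d,278,175.9,.13);v=b-a;print("yaw from front edge",np.degrees(np.arctan2(-v[0],v[1])))
print("brass collar px",[blob((cv2.cvtColor(d["pixels"],cv2.COLOR_RGB2HSV)[...,1]>150)&(d["pixels"][...,0]>150)&(d["pixels"][...,2]<90),(236,215),25)])
E
```

```text
(array([186.45588235, 182.10294118]), array([180, 176,  14,  14, 136], dtype=int32))
[ 0.56967137 -0.12663496  0.156     ] [ -2.4 -77.6 156.5]
yaw from front edge 15.975185877457626
brass collar px [(array([240.37426901, 225.55555556]), array([219, 209,  34,  29, 342], dtype=int32))]
```

```bash
python3 -m crank '[[[-1,-26,0,0,0],[-1,-26,0,0,0],[0,-25.5,0,0,0],[0,0,30,0,0],[0,0,30,0,0],[0,0,30,0,0],[0,0,0,0,0]]]' 15
python3 - <<'E'
from h import *
s,d,T=wrist()
c=blob(d["pixels"].max(2)<60,(256,190),40);print(c)
p=plane(d,*c[0],.156);print(s["position"],p,(T[:3,:3].T@(p-s["position"])*1e3).round(1))
cv2.imwrite("pics/w2.png",d["pixels"][:,:,::-1])
E
```

```text
time: 3.27
position: [0.5659, -0.1257, 0.2164]
tool_rot: [0.445, -3.1, -0.004]
ft_force: [-1.5, 0.7, -0.7]
grip_width: 0.501
grip_force: 0.0
(array([252.95454545, 210.18506494]), array([244, 200,  20,  21, 308], dtype=int32))
[ 0.56591625 -0.12570431  0.21637856] [ 0.56992423 -0.12669249  0.156     ] [-4.2 -2.3 60.3]
```

View pics/w2.png

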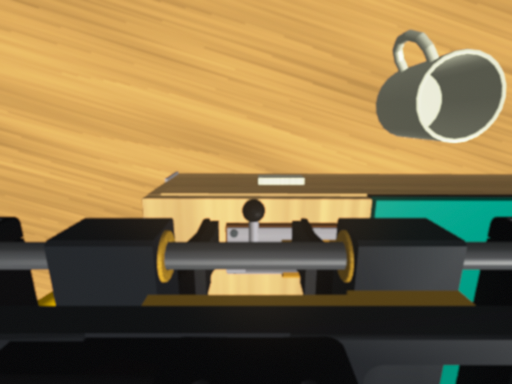

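The knob at (253,210) sits between the fingers, a little off-centre. I'll correct that, descend, settle and check.

```bash
python3 -m crank '[[[-2,-1,20,0,0],[-1,-1,20,0,0],[0,0,20,0,0],[0,0,10,0,0],[0,0,0,0,0],[0,0,0,0,0],[0,0,0,0,0]]]'
python3 - <<'E'
from h import *
s,d,T=wrist()
c=blob(d["pixels"].max(2)<60,(256,235),14);print(c)
p=np.array([.5698,-.1266,.156]);print(s["position"],(T[:3,:3].T@(p-s["position"])*1e3).round(1))
E
```

```text
time: 3.9
position: [0.5743, -0.1279, 0.1547]
tool_rot: [-0.449, 3.106, -0.001]
ft_force: [0.1, -0.6, 0.3]
grip_width: 0.502
grip_force: 0.0
(array([257.58070866, 234.53543307]), array([246, 221,  25,  28, 508], dtype=int32))
[ 0.57429155 -0.1278643   0.15467335] [ 3.9  2.5 -1.3]
```

```bash
python3 -m crank '[[[2,1,6,0,0],[2,1.5,6,0,0],[0,0,5,0,0],[0,0,0,0,0],[0,0,0,0,0],[0,0,0,0,0]]]'
python3 -m crank '[[[0,0,0,0,1],[0,0,0,0,1],[0,0,0,0,1],[0,0,0,0,1],[0,0,0,0,1],[0,0,0,0,1],[0,0,0,0,1]]]' 15
python3 - <<'E'
from h import *
s,d,T=wrist();cv2.imwrite("pics/w3.png",d["pixels"][:,:,::-1]);print(s["position"],s["ft_force"],T[:3,:3].T@s["ft_force"],s["torque"])
E
```

```text
time: 4.45
position: [0.5685, -0.1264, 0.1356]
tool_rot: [-0.45, 3.109, -0.0]
ft_force: [-0.5, -0.7, -0.1]
grip_width: 0.501
grip_force: 0.0
time: 5.03
position: [0.5685, -0.1263, 0.1356]
tool_rot: [-0.45, 3.109, 0.0]
ft_force: [-0.4, 0.2, 0.5]
grip_width: 0.198
grip_force: 15.0
[ 0.56848958 -0.12630646  0.13561769] [-0.38890237  0.15737448  0.50347363] [ 0.32827884  0.26117177 -0.50350748] [ 0.06786311 -0.00815722  0.00351771]
```

View pics/w3.png

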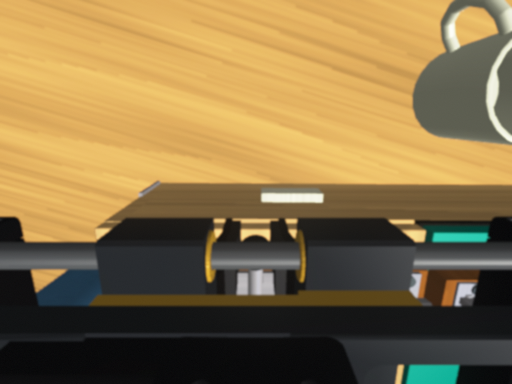

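The ball is held between the pads at (255,240), with an opening of 17 mm and 15 N grip. I'll lift it along the arc in two parts, watching the force.

```bash
python3 -m crank '[[[-0.5,0,-6.3,0,1],[-1.4,0,-6.1,0,1],[-2.3,0,-5.9,0,1],[-3.2,0,-5.4,0,1],[0,0,0,0,1],[0,0,0,0,1]]]'
```

```text
time: 5.58
position: [0.5756, -0.1242, 0.1597]
tool_rot: [0.45, -3.109, -0.0]
ft_force: [-1.4, -0.6, -0.3]
grip_width: 0.191
grip_force: 15.0
```

```bash
python3 -m crank '[[[-3.9,0,-4.9,0,1],[-4.6,0,-4.3,0,1],[-5.2,0,-3.5,0,1],[-5.7,0,-2.7,0,1],[-6,0,-1.8,0,1],[0,0,0,0,1],[0,0,0,0,1],[0,0,0,0,1]]]'
python3 - <<'E'
from h import *
d=get_image("side");cv2.imwrite("pics/s2.png",cv2.resize(d["pixels"][90:215,180:340,::-1],(640,500),interpolation=3))
E
```

```text
time: 6.25
position: [0.5997, -0.1171, 0.1761]
tool_rot: [0.449, -3.109, -0.0]
ft_force: [1.0, 0.3, -4.5]
grip_width: 0.197
grip_force: 15.0
```

View pics/s2.png

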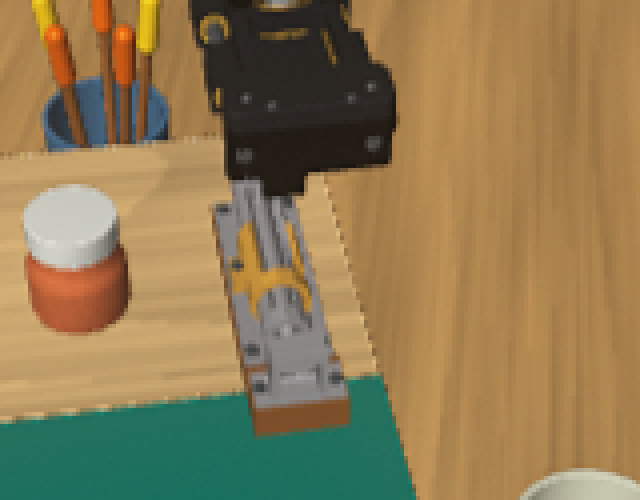

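The handle is upright in the slot line; the collar's orange ring is ahead at about (275,285). I'll ease down 1 mm and start the slide.

```bash
python3 -m crank '[[[0,0,1,0,1],[0,3,0,0,1],[0,4,0,0,1],[0,4,0,0,1],[0,4,0,0,1],[0,3,0,0,1],[0,0,0,0,1],[0,0,0,0,1]]]' 25
python3 -m crank '[[[0,3,0,0,1],[0,3,0,0,1],[0,3,0,0,1],[0,3,0,0,1],[0,3,0,0,1],[0,3,0,0,1],[0,0,0,0,1]]]'
python3 - <<'E'
from h import *
s=ctrl.get_state();M=R.from_rotvec(s["tool_rot"]).as_matrix();print(M.T@s["ft_force"],M.T@(s["position"]-[.5997,-.1171,.1761])*1e3)
E
```

```text
time: 6.97
position: [0.5948, -0.0987, 0.1759]
tool_rot: [-0.451, 3.109, 0.002]
ft_force: [-1.3, 0.5, 1.0]
grip_width: 0.187
grip_force: 25.0
time: 7.55
position: [0.5902, -0.086, 0.1758]
tool_rot: [-0.446, 3.108, -0.008]
ft_force: [1.0, -7.6, -0.5]
grip_width: 0.188
grip_force: 25.0
[ 1.13593376 -7.54387554  0.53969437] [ 0.38045342 32.54469569  0.14887828]
```

```bash
python3 -m crank '[[[0,2,0,0,1],[0,2,0,0,1],[0,2,0,0,1],[0,0,0,0,1],[0,0,0,0,1]]]'
python3 -m crank '[[[0,1,0,0,1],[0,1,0,0,1],[0,1,0,0,1],[0,0,0,0,1],[0,0,0,0,1]]]'

```

```text
time: 7.97
position: [0.5884, -0.0795, 0.1758]
tool_rot: [-0.446, 3.109, -0.005]
ft_force: [0.7, -5.6, 0.2]
grip_width: 0.185
grip_force: 25.0
time: 8.38
position: [0.5876, -0.0773, 0.1758]
tool_rot: [-0.445, 3.108, -0.007]
ft_force: [1.8, -6.7, -0.4]
grip_width: 0.186
grip_force: 25.0
```

```bash
python3 -m crank '[[[0,1,0,0,1],[0,1,0,0,1],[0,1,0,0,1],[0,0,0,0,1],[0,0,0,0,1]]]'

```

```text
time: 8.8
position: [0.5868, -0.0745, 0.1758]
tool_rot: [-0.445, 3.109, -0.007]
ft_force: [2.3, -7.6, -0.5]
grip_width: 0.189
grip_force: 25.0
```

```bash
python3 -m crank '[[[0,1,0,0,1],[0,1,0,0,1],[0,1,0,0,1],[0,0,0,0,1],[0,0,0,0,1]]]'

```

```text
time: 9.22
position: [0.586, -0.0717, 0.1758]
tool_rot: [-0.445, 3.108, -0.007]
ft_force: [1.2, -7.6, -0.6]
grip_width: 0.188
grip_force: 25.0
```

```bash
python3 -m crank '[[[0,1,0,0,1],[0,1,0,0,1],[0,1,0,0,1],[0,0,0,0,1],[0,0,0,0,1]]]'

```

```text
time: 9.63
position: [0.5851, -0.0689, 0.1758]
tool_rot: [-0.445, 3.108, -0.007]
ft_force: [1.5, -8.2, -0.8]
grip_width: 0.185
grip_force: 25.0
```

```bash
python3 -m crank '[[[0,1,0,0,1],[0,1,0,0,1],[0,0,0,0,1],[0,0,0,0,1]]]'

```

```text
time: 9.97
position: [0.5846, -0.067, 0.1758]
tool_rot: [-0.445, 3.109, -0.007]
ft_force: [1.3, -8.2, -0.4]
grip_width: 0.19
grip_force: 25.0
```

Travel is about 52 mm and the force is steady, so I'll carry on.

```bash
python3 -m crank '[[[0,1,0,0,1],[0,1,0,0,1],[0,0,0,0,1],[0,0,0,0,1]]]'

```

```text
time: 10.3
position: [0.584, -0.0651, 0.1758]
tool_rot: [-0.445, 3.109, -0.007]
ft_force: [2.3, -7.5, -1.1]
grip_width: 0.192
grip_force: 25.0
```

```bash
python3 -m crank '[[[0,1,0,0,1],[0,1,0,0,1],[0,0,0,0,1],[0,0,0,0,1]]]'

```

```text
time: 10.63
position: [0.5834, -0.0631, 0.1758]
tool_rot: [-0.445, 3.109, -0.007]
ft_force: [3.1, -8.4, -1.3]
grip_width: 0.188
grip_force: 25.0
```

```bash
python3 -m crank '[[[0,1,0,0,1],[0,1,0,0,1],[0,0,0,0,1],[0,0,0,0,1]]]'

```

```text
time: 10.97
position: [0.5829, -0.0612, 0.1758]
tool_rot: [-0.445, 3.109, -0.007]
ft_force: [1.1, -7.5, -0.0]
grip_width: 0.187
grip_force: 25.0
```

```bash
python3 -m crank '[[[0,1,0,0,1],[0,1,0,0,1],[0,0,0,0,1],[0,0,0,0,1]]]'

```

```text
time: 11.3
position: [0.5823, -0.0593, 0.1758]
tool_rot: [-0.445, 3.109, -0.007]
ft_force: [1.8, -8.1, -1.0]
grip_width: 0.183
grip_force: 25.0
```

```bash
python3 -m crank '[[[0,1,0,0,1],[0,1,0,0,1],[0,0,0,0,1],[0,0,0,0,1]]]'

```

```text
time: 11.63
position: [0.582, -0.0587, 0.1758]
tool_rot: [-0.444, 3.108, -0.01]
ft_force: [2.7, -10.1, -1.7]
grip_width: 0.191
grip_force: 25.0
```

```bash
python3 -m crank '[[[0,1,0,0,1],[0,1,0,0,1],[0,0,0,0,1],[0,0,0,0,1]]]'

```

```text
time: 11.97
position: [0.5818, -0.0586, 0.1758]
tool_rot: [-0.442, 3.108, -0.014]
ft_force: [4.4, -13.7, -3.2]
grip_width: 0.187
grip_force: 25.0
```

The slot's end is at about 60.8 mm: motion stopped and the force is rising. I'll ease off the push to about zero before lowering.

```bash
python3 -m crank '[[[0,-2,0,0,1],[0,-2,0,0,1],[0,-1.5,0,0,1],[0,0,0,0,1],[0,0,0,0,1]]]'
python3 - <<'E'
from h import *
s=ctrl.get_state();M=R.from_rotvec(s["tool_rot"]).as_matrix();print(M.T@s["ft_force"],M.T@(s["position"]-[.5997,-.1171,.1761])*1e3)
E
```

```text
time: 12.38
position: [0.5824, -0.0588, 0.1758]
tool_rot: [-0.447, 3.109, -0.003]
ft_force: [0.7, -5.8, 0.6]
grip_width: 0.19
grip_force: 25.0
[ 0.99274586 -5.7084978  -0.63242466] [ 0.1479219  60.77950701  0.20234569]
```

```bash
python3 -m crank '[[[0,-1,0,0,1],[6,0,1.3,0,1],[5.7,0,2.4,0,1],[5.2,0,3.3,0,1],[0,0,0,0,1],[0,0,0,0,1]]]' 15
python3 - <<'E'
from h import *
s=ctrl.get_state();M=R.from_rotvec(s["tool_rot"]).as_matrix();print(M.T@s["ft_force"],M.T@(s["position"]-[.5997,-.1171,.1761])*1e3)
E
```

```text
time: 12.88
position: [0.5664, -0.0635, 0.1682]
tool_rot: [-0.449, 3.108, -0.002]
ft_force: [1.7, -4.3, -1.0]
grip_width: 0.206
grip_force: 15.1
[-0.42361724 -4.6590618   0.97256576] [16.80334889 60.87393679  7.80494306]
```

```bash
python3 -m crank '[[[4.6,0,4.2,0,1],[3.9,0,4.8,0,1],[3.2,0,5.3,0,1],[0,0,0,0,1],[0,0,0,0,1]]]'
python3 - <<'E'
from h import *
s=ctrl.get_state();M=R.from_rotvec(s["tool_rot"]).as_matrix();print(M.T@s["ft_force"],M.T@(s["position"]-[.5997,-.1171,.1761])*1e3)
E
```

```text
time: 13.3
position: [0.5546, -0.0669, 0.1535]
tool_rot: [0.449, -3.109, 0.001]
ft_force: [1.1, -5.0, 0.6]
grip_width: 0.198
grip_force: 14.9
[ 0.33025324 -5.15920325 -0.54924221] [29.03217492 60.96170012 22.58240039]
```

Force stays low and it is going into the notch. I'll finish the arc.

```bash
python3 -m crank '[[[2.3,-1,5.8,0,1],[1.4,0,6,0,1],[0.3,0,4.5,0,1],[0,0,0,0,1],[0,0,0,0,1]]]'
python3 - <<'E'
from h import *
s=ctrl.get_state();M=R.from_rotvec(s["tool_rot"]).as_matrix();print(M.T@s["ft_force"],M.T@(s["position"]-[.5997,-.1171,.1761])*1e3)
E
```

```text
time: 13.72
position: [0.5506, -0.0681, 0.137]
tool_rot: [0.449, -3.107, -0.001]
ft_force: [-1.1, -3.8, 0.1]
grip_width: 0.2
grip_force: 14.8
[ 2.18497041 -3.34686315 -0.10165786] [33.12258473 60.8296667  39.22689787]
```

```bash
python3 -m crank '[[[0,-1.5,1,0,1],[0,0,0,0,1],[0,0,0,0,0.3],[0,0,0,0,0.3],[0,0,0,0,0.3],[0,0,0,0,0.3],[0,0,0,0,0.3]]]'
python3 - <<'E'
from h import *
s,d,T=wrist();print(s["ft_force"],s["position"]);c=d["pixels"][180:310,100:420,::-1]
d=get_image("side");e=d["pixels"][90:215,180:340,::-1]
cv2.imwrite("pics/r.png",np.vstack([cv2.resize(c,(640,260)),cv2.resize(e[:85],(640,340),interpolation=3)]))
E
```

```text
time: 14.3
position: [0.5525, -0.0695, 0.1372]
tool_rot: [-0.45, 3.108, 0.0]
ft_force: [0.2, -0.7, 0.6]
grip_width: 0.34
grip_force: 0.0
[ 0.21596695 -0.65520392  0.60745225] [ 0.55245005 -0.06947892  0.1371631 ]
```

View pics/r.png

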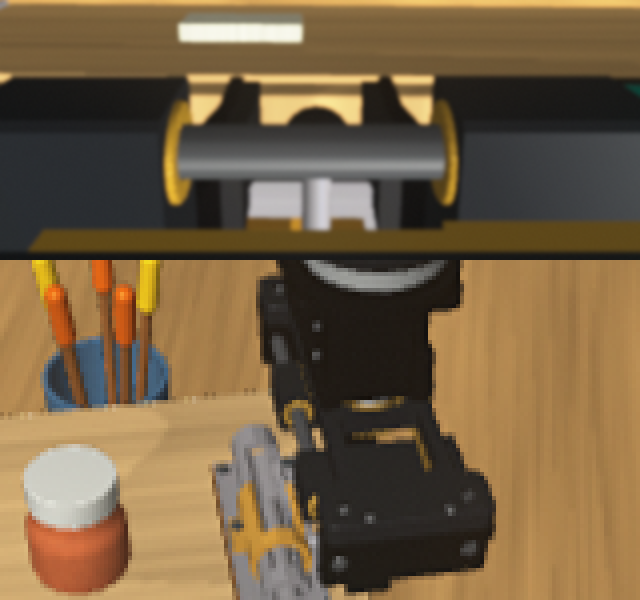

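The handle lies in the collar notch, with the stem level toward the robot and clear of both fingers. I'll rise straight up and check the result.

```bash
python3 -m crank '[[[0,0,-10,0,0.3],[0,0,-15,0,0.3],[0,0,-25,0,0.3],[0,0,-30,0,0.3],[0,0,-30,0,0.3],[30,0,-20,0,0.3],[35,0,0,0,0.3],[35,0,0,0,0.3],[0,0,0,0,0.3],[0,0,0,0,0.3]]]'
python3 - <<'E'
from h import *
s=get_image("side");t=get_image("top")
cs=blob(s["pixels"].max(2)<60,(270,163),14);print(cs)
p,e=None,None
print(plane(s,*cs[0],.156), "expected knob",np.array([.5697,-.1266,.156])+.0608*np.array([-.276,.961,0]))
cv2.imwrite("pics/f.png",cv2.resize(s["pixels"][90:215,180:340,::-1],(640,500),interpolation=3))
E
```

```text
time: 15.23
position: [0.4552, -0.0988, 0.2683]
tool_rot: [-0.446, 3.106, 0.002]
ft_force: [-0.7, 0.2, 0.4]
grip_width: 0.35
grip_force: 0.0
(array([269.71428571, 158.53061224]), array([266, 155,   8,   8,  49], dtype=int32))
[ 0.5527522  -0.06808763  0.156     ] expected knob [ 0.5529192 -0.0681712  0.156    ]
```

View pics/f.png

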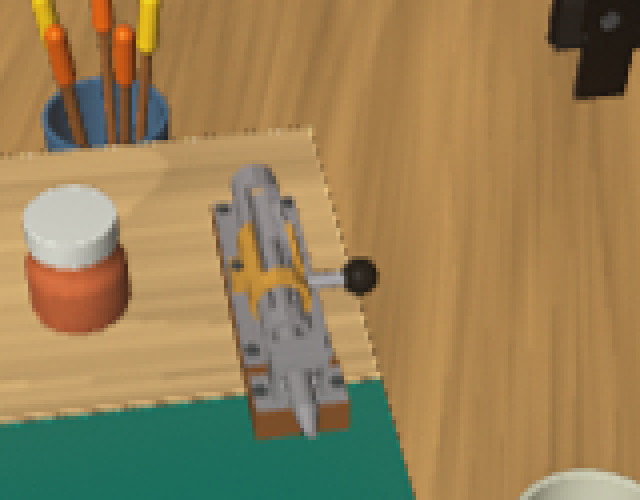

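The knob lies level in the collar's notch at (360,277), within a millimetre of where it should be. The bolt's nose comes through the keep at (310,410), and the jar and pot have not moved.

```bash
python3 -c "
from bench import job
print(job.close_job())"
```

```text
the job is handed in; nothing more can be done
None
```

The bolt is shot home about 61 mm through the keep, up to the slot's end, with the handle down in the locking notch; the robot is clear, the jar and brush pot look unmoved, nothing touched the mug, and the job was handed in at about 15 s (I did not measure the lid angle itself).

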